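# Lock the work-rest plate onto the bench slope

## Task

Mount the aluminium work-rest plate on the sloping maple stand: pick it up by its thumb bar, slip the wide end of its keyhole over the headed steel stud until the plate lies flat on the slope, then slide it straight down the slope until the stud is fully home at the end of the slot, locked under the head, and let go. The stud may be clamped anywhere along its short cross slot, so feel or look for it; work gently, never forcing the plate against the stud or slope (keep it under 30 N), and leave the other things on the bench where they are.

Things in the scene. Friction and masses are not known exactly. Their poses are not given: they have to be found in the camera images.
- plate: Loose aluminium plate, 0.13 to 0.26 kg, 120 x 80 x 5 mm (x, y, z), flat on the bench at first. Origin: centre of its underside, z up. A keyhole is cut through its +x half, a thumb bar stands at x = -22 mm, a flat round rubber pad (26 mm wide, 1.5 mm high) lies at x = -45 mm. Its x axis (pad to keyhole) must point up the slope when mounted.
- plate_hole (a point): Centre of the keyhole's wide opening, at the underside (plate x = +22 mm). The opening starts at x = +11 mm and is 17 mm wide (y), its rear corners bevelled 4 mm; from x = +29 to +35 mm it narrows, its sides at 30 degrees, into a slot 10 mm wide.
- plate_slot_end (a point): Where the stud's axis is when fully home, at the underside (plate x = +44 mm; the slot's end wall is at +47.5 mm). From the opening to here the plate slides 22 mm.
- plate_bar (a point): Grip point of the thumb bar, 29 mm above the plate's underside. The bar is an aluminium block 12 mm thick (plate x), 40 mm wide (plate y), from 5 to 41 mm above the underside: pinch it across its 12 mm, along plate x.
- stand: Heavy maple stand fixed to the bench, carrying a slope that rises at 20 degrees away from its low front edge; about 160 mm long and 140 mm wide, 23 mm high at the front and 80 mm at the back. Origin: centre of its foot on the bench, z up, x horizontal towards the high edge.
- slope: The sloping cork face of the stand, 170 x 140 mm, on a soft backing (gives 1 mm per 3 N from 2 N on, 4 mm at most). Origin: on the face, at the left (+y) end of the 44 mm long dark cross slot in which the stud is clamped. x points up the slope (20 degrees above level), y level across it, z square out of it. The face runs from x = -120 to +50 mm and y = -92 to +48 mm.
- stud_line (a point): Same point as the slope's origin: the left end of the stud's cross slot. The rigid steel stud stands square to the face at slope x = 0 and a y NOT reported, anywhere from -40 to -4 mm. Neck 7 mm in diameter, 7.5 mm high; flat round head on it, 13 mm in diameter, 4 mm thick. A plate resting on the head is 11.5 mm above the face, one slipped over it lies on the face.
- cup: White ceramic cup, 72 mm wide, 75 mm high, beyond the task area; origin under its centre. Leave alone.
- blower: Grey silicone blower bulb, 54 mm wide, 85 mm high with its nozzle; origin under its centre. Leave alone.
- loupe: Chrome loupe on a small round steel stand, 60 mm wide, 88 mm high; origin under its centre. Leave alone.
- screwdriver: Screwdriver with a red aluminium handle, 130 mm long, lying between robot and work along its x; origin under its middle. Leave alone.
- oil_jar: Small glass jar with black cap, 36 mm wide, 35 mm high, between plate and stand; origin under its centre. Leave alone.
- case_ring: Steel watch case ring, 40 mm wide, 10 mm high, between plate and stand; origin under its centre. Leave alone.
Mind the look-alikes: they are no part of the job. Several things have the shape of the plate; the one meant has the colours described above.

How it is judged:
On the way, in this order (a step that is already met when the one before it is completed fails the run):
1. the plate is lifted by the robot off the bench (height (world z) of plate above 0.05 m and contact force between the fingers and plate above 0.5 N), for 0.1 s.
2. the wide opening is slipped over the stud's head, the plate flat on the slope (x of plate_hole in the frame of slope between -0.008 and 0.008 m and y of plate_hole in the frame of slope between -0.044 and 0 m and z of plate_hole in the frame of slope below 0.0045 m and angle between the z axis of plate and the z axis of slope, either way round below 0.06 rad and angle between the x axis of plate and the x axis of slope, either way round below 0.2 rad), for 0.1 s.
At the end, for the whole second after the job is handed in: The released plate rests on the slope: slot end at most 4.5 mm above the face, within the cross slot's width and 4 mm of the stud's cross line (stud home, locked under the head), plate below the stud, tilt within 0.06 rad, long axis within 0.2 rad of the slope's (x of plate_slot_end in the frame of slope between -0.004 and 0.004 m and y of plate_slot_end in the frame of slope between -0.044 and 0 m and z of plate_slot_end in the frame of slope below 0.0045 m and angle between the z axis of plate and the z axis of slope, either way round below 0.06 rad and angle between the x axis of plate and the x axis of slope, either way round below 0.2 rad and x of plate in the frame of slope below -0.03 m and linear speed of plate below 0.01 m/s and contact force between the fingers and plate below 0.1 N); the robot touches nothing.
It fails at once if the plate is pressed against the stand or its stud with more than 30 N (contact force between plate and stand above 30 N).
It fails at once if another thing on the bench (cup, blower, loupe, screwdriver, jar, case ring) is moved by more than 15 mm (distance of any of cup, blower, loupe, screwdriver, oil_jar, case_ring from where it was at the start of the episode above 0.015 m).
It also fails if it takes over 72 s, if anything falls off the work surface, if the arm or the gripper's body presses on something with over 40 N, if the wrist force passes 120 N, or if a joint passes its speed limit or range.

## Robot

A 7-joint arm with a two-finger parallel gripper is mounted at the origin on the work surface. World frame = base frame: x ahead of the robot, y to its left, z up, the work surface at z = 0. Lengths are in m, angles in rad, forces in N, time in s.
With the tool pointing down it reaches from about 0.425 to 0.875 m from the base axis. Payload 9.9 kg.
Tool frame: the origin (TCP) lies at the very end of the fingers, on their centre line; the grasp point (between the pads) lies 19 mm behind it; z points along the fingers, y is the direction in which the jaws open and shut (so a half turn about z gives the same grasp; the last joint's range is limited). The gripper opens to 85 mm and grips with 20 to 120 N. Pads are 22 mm wide; open, the fingers measure 114 mm over their backs; the gripper's body (76 mm by 85 mm) begins 54 mm behind the grasp point. The pads swing forward as they close: fully open they stand 13 mm farther back than shut.
Start: joints at [-1.203, 0.576, 0.025, 1.437, -0.015, 1.129, -0.057], TCP at [0.295, 0.607, 0.231] pointing down, gripper open.
Joint ranges: [-2.76, 2.76], [-0.34, 2.15], [-1.52, 1.57], [0.19, 2.46], [-1.09, 4.23], [0.17, 1.99], [-2.82, 2.82]. Speed limits (rad/s): [2.22, 2.22, 3.01, 3.01, 3.14, 3.14, 3.14].

## Interface

Orientations are given as a 3x3 rotation matrix whose columns are the frame's x, y, z axes.
In Python, from plant import move_ptp, line_to, goto_joints, let_go, gripper_close, wait, ik, snapshot, IKError, finish_job, current_t, current_qpos, current_qd, current_joint_efforts, current_eef_pos, current_tool_rot, current_ft_force, current_wrist_torque, current_opening gives the robot as it stands. Calls block until the motion is done:
- move_ptp(position, orientation): joint-space move of the TCP to a pose.
- line_to(position, frame=None, speed=0.15, force_limit=None): straight line of the TCP; frame=None keeps the orientation; speed is the mean speed in m/s. With force_limit (N) it stops when the force on the tool has changed by that much, and returns True; else False.
- goto_joints(angles): joint-space move.
- let_go() and gripper_close(strength=None): open the fingers fully, or close them until they stop; strength is the grip in N (None keeps the last).
- wait(seconds).
- ik(position, orientation): joint angles nearest the present ones, or None.
- snapshot(name): name is "scene" or "top"; returns a dict with "color" (480x640x3 uint8, blue, green, red), "range_z" (480x640 float32, m along the optical axis (not along the pixel's ray), 0 where there is no reading), "camera_matrix" (3x3 intrinsics, pixels), "pose" (4x4, takes a point from camera to world coordinates). Camera axes: x right, y down, z forward; pixel columns grow to the right and rows downward; lengths in m; the calibration is good to about 2 mm. A picture is of the moment at which its call begins.
A pose or a line that the arm cannot do raises IKError and nothing moves.
- finish_job(): hands the job in, once; it reports no verdict.
Readings, each from a call of its own:
- current_t(): time.
- current_qpos(): joint angles.
- current_qd(): joint speeds.
- current_joint_efforts(): joint torques, N m.
- current_eef_pos(): TCP position.
- current_tool_rot(): TCP orientation.
- current_ft_force(): force on the tool from outside, world axes, zero at the start.
- current_wrist_torque(): the same for the moment, N m.
- current_opening(): finger opening in m.
Only numpy, scipy, OpenCV 4.12 (cv2) and the standard library are available. Lean on these libraries where they do the work, as an engineer would, in place of code of your own. Each camera call takes 0.05 s, during which the arm holds its last target.

## Working session

There is one attempt and no reset: what is moved stays moved. The work goes in short steps, each a Python script; the robot and the scene stay as the last script left them, time stands still between calls to the robot, and variables do not carry over. Pictures are saved under pics/ and viewed, and the job is handed in when it is done.

```bash
ls; mkdir -p pics
python3 - <<'E'
from plant import *
import cv2,numpy as np
for n in ("scene","top"):
    s=snapshot(n); cv2.imwrite(f"pics/{n}0.png",s["color"]); np.savez(f"pics/{n}0.npz",**s)
    print(n,s["camera_matrix"].round(1).tolist(),s["pose"].round(3).tolist())
print(current_t(),current_opening(),current_tool_rot().round(3).tolist() if hasattr(current_tool_rot(),'round') else current_tool_rot())
E
```

```text
pics
scene [[543.5, 0.0, 304.7], [0.0, 543.5, 239.4], [0.0, 0.0, 1.0]] [[-0.684, 0.469, -0.558, 1.166], [0.729, 0.451, -0.515, 0.458], [0.01, -0.759, -0.651, 0.746], [0.0, 0.0, 0.0, 1.0]]
top [[606.6, 0.0, 317.2], [0.0, 606.6, 233.0], [0.0, 0.0, 1.0]] [[-0.005, -0.997, 0.082, 0.468], [-1.0, 0.004, -0.011, -0.052], [0.011, -0.082, -0.997, 1.367], [0.0, 0.0, 0.0, 1.0]]
0.1 0.08548285367597344 [[-0.9, 0.437, -0.001], [0.437, 0.9, -0.001], [-0.0, -0.002, -1.0]]
```

View pics/scene0.png

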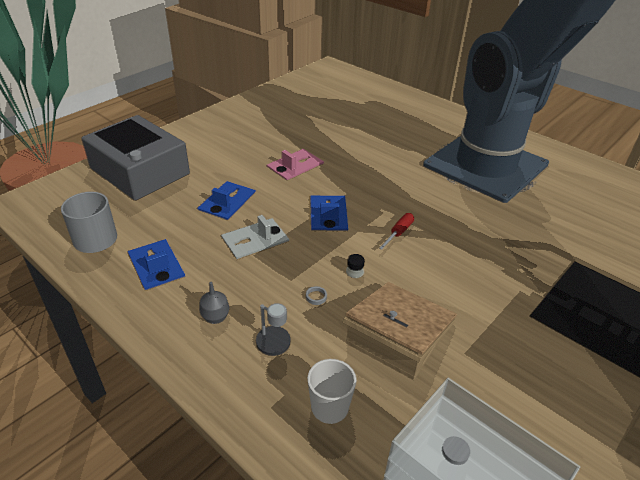

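View pics/top0.png

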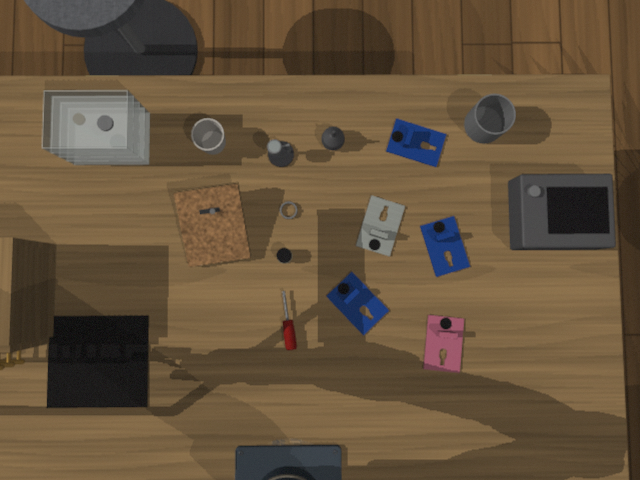

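Look-alikes with the plate's shape in the top view are blue at (417,142), (445,246) and (358,303), pink at (444,343), and bare aluminium at (382,226). The aluminium one matches the description. I'll check it and the stand in close crops.

```bash
cat > h.py <<'E'
import numpy as np,cv2
def load(n):
    d=np.load(n); return {k:d[k] for k in d.files}
def pt(s,u,v,z=None):
    """depth-based, or intersection with world plane z"""
    K=s["camera_matrix"];P=s["pose"]
    r=np.array([(u-K[0,2])/K[0,0],(v-K[1,2])/K[1,1],1.])
    if z is None:
        c=r*np.median(s["range_z"][int(round(v))-1:int(round(v))+2,int(round(u))-1:int(round(u))+2])
        return P[:3,:3]@c+P[:3,3]
    d=P[:3,:3]@r; return P[:3,3]+d*(z-P[2,3])/d[2]
def proj(s,p):
    P=s["pose"];c=P[:3,:3].T@(np.asarray(p)-P[:3,3]);q=s["camera_matrix"]@c;return q[:2]/q[2]
E
python3 - <<'E'
from h import *
for n,(a,b,c,d),k,f in (("top0",(345,185,420,265),7,"c1"),("top0",(165,170,260,275),6,"c2"),("scene0",(335,275,465,380),6,"c3"),("scene0",(215,205,300,265),8,"c4")):
    im=cv2.imread(f"pics/{n}.png")[b:d,a:c]; cv2.imwrite(f"pics/{f}.png",cv2.resize(im,None,fx=k,fy=k,interpolation=cv2.INTER_CUBIC))
E
```

```text
(no output)
```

View pics/c1.png

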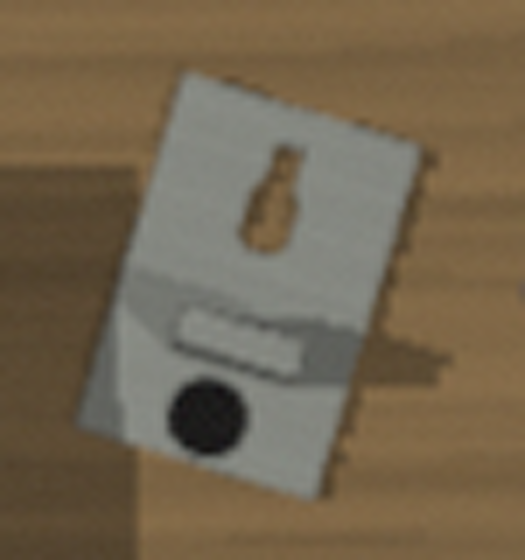

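View pics/c2.png

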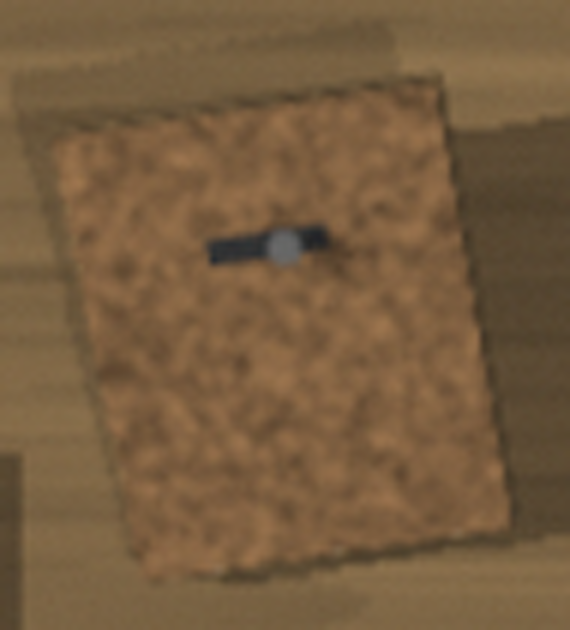

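View pics/c3.png

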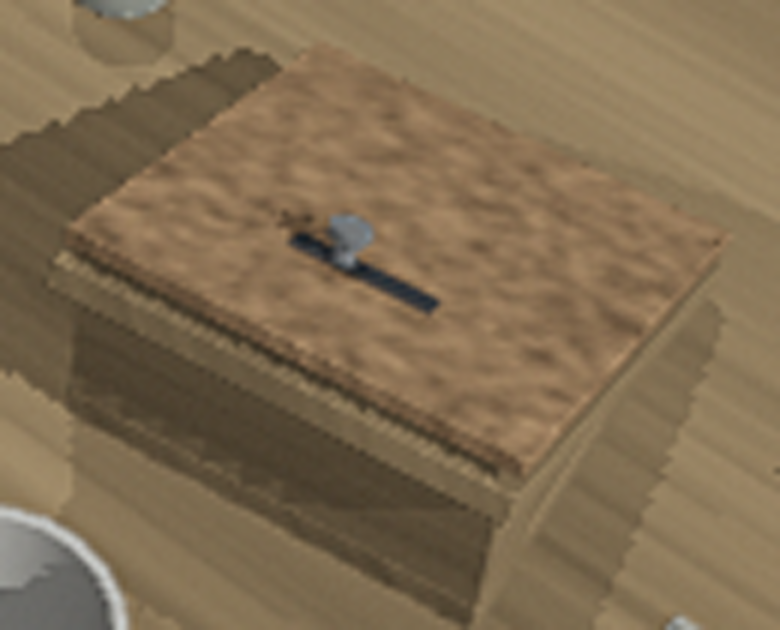

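View pics/c4.png

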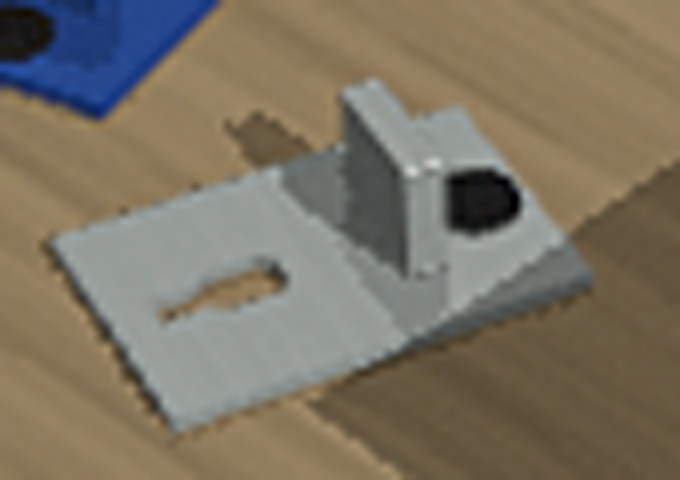

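```bash
cat > fit.py <<'E'
from h import *
from scipy.optimize import least_squares
T=load("pics/top0.npz");S=load("pics/scene0.npz")
def px(L,a,b,k): return [((x+.5)/k-.5+a,(y+.5)/k-.5+b) for x,y in L]
a=np.radians(20)
def slopeR(yaw):
    c,s=np.cos(yaw),np.sin(yaw)
    return np.array([[c,-s,0],[s,c,0],[0,0,1]])@np.array([[np.cos(a),0,-np.sin(a)],[0,1,0],[np.sin(a),0,np.cos(a)]])
m=1e-3
def slpts(ys): return [np.array(p)*m for p in [(50,48,0),(50,-92,0),(-120,-92,0),(-120,48,0),(0,0,0),(0,-44,0),(0,ys/m,11.5)]]
topL=px([(55,140),(440,85),(510,535),(148,578),(208,252),(328,235),(285,247)],165,170,6)
scL=px([(520,470),(75,230),(320,42),(725,237),(437,303),(293,240),(351,232)],335,275,6)
def fit(cams):
    def f(p):
        R=slopeR(p[3]);o=p[:3];e=[]
        for s,L in cams:
            e+=[proj(s,o+R@q)-l for q,l in zip(slpts(p[4]),L)]
        if len(cams)==1: e.append(np.array([(p[2]-.0623)*1000,0]))
        return np.ravel(e)
    r=least_squares(f,[.63,.11,.06,.1,-.02]);return r.x,f(r.x).reshape(-1,2)
pc=[np.array(p)*m for p in [(60,40,5),(60,-40,5),(-60,-40,5),(-60,40,5)]]
pT=px([(187,70),(425,150),(322,500),(78,428)],345,185,7); pS=px([(178,433),(52,245),(455,108),(592,274)],215,205,8)
def fitp(cams):
    def f(p):
        c,s=np.cos(p[2]),np.sin(p[2]);R=np.array([[c,-s,0],[s,c,0],[0,0,1]]);o=np.array([p[0],p[1],0])
        return np.ravel([proj(s_,o+R@q)-l for s_,L in cams for q,l in zip(pc,L)])
    r=least_squares(f,[.5,-.15,0]);return r.x,f(r.x).reshape(-1,2)
if __name__=="__main__":
    for c in ([(T,topL)],[(S,scL)],[(T,topL),(S,scL)]):
        x,e=fit(c);print("slope",x.round(4),"rms",np.sqrt((e**2).mean()).round(2))
    print(e.round(1).tolist())
    for c in ([(T,pT)],[(S,pS)],[(T,pT),(S,pS)]):
        x,e=fitp(c);print("plate",x.round(4),"rms",np.sqrt((e**2).mean()).round(2))
    # depth checks
    print("table z top/scene",pt(T,300,380),pt(S,260,360)); print("slope",pt(T,*topL[4]),pt(T,210,240),"bar top",pt(T,*px([(240,342)],345,185,7)[0]))
E
python3 fit.py
```

```text
slope [ 0.6221  0.1868  0.0622  0.1348 -0.0285] rms 0.65
slope [ 0.623   0.1872  0.0619  0.1421 -0.0287] rms 0.98
slope [ 0.6221  0.1868  0.0603  0.1388 -0.0286] rms 0.87
[[-0.5, -0.5], [0.3, -0.5], [1.3, -0.7], [-1.1, 1.2], [0.5, 0.2], [0.7, 0.2], [0.3, 0.4], [1.4, -0.1], [-2.4, -0.5], [-0.1, -0.2], [1.9, 0.0], [-0.4, 1.5], [-0.0, 0.1], [0.3, -0.3]]
plate [ 0.596  -0.2111 -0.3053] rms 0.34
plate [ 0.5986 -0.2081 -0.291 ] rms 0.35
plate [ 0.5969 -0.2101 -0.2991] rms 0.63
table z top/scene [ 0.25367588 -0.02796588  0.00265016] [0.80503946 0.02710665 0.00091731]
slope [0.62197041 0.1870727  0.0650045 ] [0.56223636 0.16744078 0.04037114] bar top [ 0.57512524 -0.20255114  0.04096191]
```

The close crop shows bare aluminium with a black pad, bar and keyhole at top (382,226), so this is the plate meant. The stud head is at about y = -28.6 mm in slope. Next: check reachability, then grasp.

```bash
cat > g.py <<'E'
from fit import *
SO=np.array([.6223,.1869,.0625]);YAW=.138;YS=-.0286
SR=slopeR(YAW)
def tool(Rp,sgn=1):
    z=-Rp[:,2];y=sgn*Rp[:,0];return np.column_stack([np.cross(y,z),y,z])
BAR=np.array([-.022,0,.010]) # TCP in plate frame (nominal)
def rz(w): c,s=np.cos(w),np.sin(w);return np.array([[c,-s,0],[s,c,0],[0,0,1.]])
PP=np.array([.5969,-.2101,0]);PR=rz(-.299)
def slope_tcp(hx,hy,hz,off=np.zeros(3)):
    """TCP for plate_hole at slope coords (plate aligned)"""
    return SO+SR@(np.array([hx,hy,hz])-np.array([.022,0,0])+BAR+off)
E
python3 - <<'E'
from g import *
from plant import *
for s in (1,-1):
    for p,R in ((PP+PR@BAR,PR),(PP+PR@BAR+[0,0,.15],PR),(slope_tcp(0,YS,.06),SR),(slope_tcp(0,YS,0.15),SR),(slope_tcp(-.025,YS,0),SR)):
        q=ik(p,tool(R,s)); print(s,p.round(3),None if q is None else np.round(q,2))
E
```

```text
1 [ 0.576 -0.204  0.01 ] [ 0.09  0.77  0.29  1.83 -0.36  0.59  0.3 ]
1 [ 0.576 -0.204  0.16 ] [-0.1   0.62  0.59  1.72 -0.42  0.93  0.37]
1 [0.562 0.15  0.113] [-0.56  0.48  0.23  2.16 -0.14  0.17 -0.09]
1 [0.531 0.145 0.198] [-0.69  0.3   0.36  2.14 -0.08  0.38 -0.16]
1 [0.559 0.149 0.048] [ 0.37  0.93 -1.3   2.19  1.55  1.02 -1.68]
-1 [ 0.576 -0.204  0.01 ] [ 0.48  0.76 -0.35  1.82  0.41  0.64  2.73]
-1 [ 0.576 -0.204  0.16 ] [-0.37  0.97  1.36  1.73 -0.99  1.3  -2.23]
-1 [0.562 0.15  0.113] [-0.23  0.47 -0.23  2.15  0.81  0.27  2.1 ]
-1 [0.531 0.145 0.198] [-0.18  0.3  -0.29  2.12  0.46  0.44  2.44]
-1 [0.559 0.149 0.048] [-0.11  0.6  -0.42  2.21  1.52  0.33  1.4 ]
```

Run:
```python
from g import *
from plant import *
Rt=tool(PR,1);p=PP+PR@BAR
move_ptp(p+[0,0,.15],Rt)
s=snapshot("scene");cv2.imwrite("pics/s1.png",s["color"])
print(np.round(current_qpos(),2))
print(line_to(p+[0,0,.0],speed=.12,force_limit=8),current_eef_pos(),current_ft_force())
gripper_close(50)
print(current_opening(),current_eef_pos(),current_t(),current_ft_force())
s=snapshot("scene");cv2.imwrite("pics/s2.png",s["color"][150:330,150:390].repeat(3,0).repeat(3,1))
```

```text
[-0.1   0.62  0.59  1.72 -0.42  0.93  0.37]
False [ 0.57631735 -0.20386685  0.01070775] [ 0.41304316 -0.04390627 -0.06366693]
0.010999526719287936 [ 0.57594131 -0.2037219   0.01016118] 5.2333 [0.06363299 0.27984747 2.83707787]
```

View pics/s2.png

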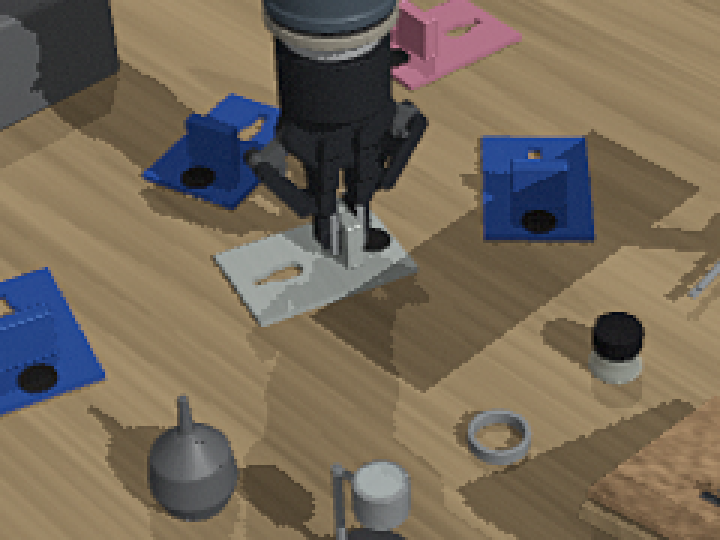

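The fingers hold the bar, at crop (345,240), with the plate flat. Now I'll lift and look for a good arm configuration over the slope.

Run:
```python
from g import *
from plant import *
p=np.array(current_eef_pos())
print(line_to(p+[0,0,.19],speed=.12),current_ft_force(),current_opening())
print(np.round(current_qpos(),2))
for hz in (.15,.1,.06,.03,0):
  for hx in (0,-.022):
    q=ik(slope_tcp(hx,YS,hz),tool(SR,1)); print(hx,hz,None if q is None else np.round(q,2))
print(current_t())
```

```text
False [-0.51295075  0.47198042 -1.47848703] 0.01113346621741376
[-0.11  0.58  0.62  1.67 -0.39  1.01  0.34]
0 0.15 [-0.85  0.33  0.58  2.14 -0.31  0.39  0.08]
-0.022 0.15 [-0.86  0.32  0.57  2.2  -0.3   0.35  0.06]
0 0.1 [-0.76  0.43  0.5   2.16 -0.49  0.28  0.26]
-0.022 0.1 [-0.77  0.42  0.48  2.22 -0.52  0.24  0.28]
0 0.06 [-0.67  0.5   0.39  2.17 -0.61  0.2   0.36]
-0.022 0.06 [-0.72  0.5   0.46  2.23 -0.9   0.18  0.65]
0 0.03 [-0.69  0.57  0.45  2.17 -1.05  0.19  0.81]
-0.022 0.03 [-0.26  0.52 -0.19  2.21  1.19  0.2  -1.43]
0 0 [-0.25  0.59 -0.19  2.15  1.23  0.21 -1.45]
-0.022 0 [ 0.37  0.93 -1.3   2.19  1.54  1.02 -1.67]
7.0167
```

Run:
```python
from g import *
from plant import *
goto_joints([-.18,.3,-.29,2.12,.46,.44,-.70])
H=slope_tcp(0,YS,.15);R=tool(SR,1)
print(np.round(current_eef_pos(),3),H.round(3))
for i in range(4):
    q=np.array(current_qpos())
    q2=q+np.array([.14,.05,-.25,0,.1,.05,-.1]); goto_joints(q2)
    print(i,np.round(current_eef_pos(),3)); move_ptp(H,R)
    print(np.round(current_qpos(),2),[ (None if (q:=ik(slope_tcp(hx,YS,hz),R)) is None else np.round(q,2).tolist()) for hx,hz in ((0,.06),(-.025,-.002))],current_t())
```

```text
[0.534 0.14  0.196] [0.531 0.145 0.198]
0 [0.513 0.171 0.176]
[-0.03  0.31 -0.49  2.12  0.59  0.48 -0.83] [[-0.19, 0.47, -0.29, 2.15, 0.87, 0.3, -1.1], [0.03, 0.65, -0.64, 2.2, 1.52, 0.47, -1.73]] 8.9583
1 [0.516 0.175 0.189]
[ 0.12  0.34 -0.69  2.11  0.71  0.54 -0.96] [[-0.05, 0.49, -0.49, 2.15, 1.03, 0.38, -1.25], [-0.25, 0.59, -0.22, 2.21, 1.54, 0.21, -1.78]] 9.575
2 [0.521 0.176 0.2  ]
[ 0.26  0.39 -0.9   2.11  0.83  0.61 -1.08] [[0.09, 0.53, -0.7, 2.14, 1.15, 0.49, -1.36], [-0.05, 0.62, -0.51, 2.21, 1.53, 0.38, -1.74]] 10.175
3 [0.528 0.175 0.212]
[ 0.38  0.45 -1.1   2.11  0.95  0.71 -1.19] [[0.22, 0.59, -0.91, 2.14, 1.23, 0.62, -1.43], [0.1, 0.68, -0.75, 2.2, 1.53, 0.54, -1.72]] 10.7833
```

Run:
```python
from g import *
from plant import *
R=tool(SR,1);H=slope_tcp(0,YS,.035)
line_to(H,R,speed=.1)
print(np.round(current_qpos(),2),(np.array(current_eef_pos())-H).round(4),np.abs(current_tool_rot()-R).max().round(4),current_opening())
for n in("top","scene"):
    s=snapshot(n);np.savez(f"pics/{n}1.npz",**s);im=s["color"].copy()
    a,b=(165,170) if n=="top" else (315,235)
    cv2.imwrite(f"pics/{n}1.png",cv2.resize(im[b:b+100,a:a+130],None,fx=6,fy=6,interpolation=cv2.INTER_CUBIC))
print(current_t(),current_ft_force())
```

```text
[ 0.21  0.64 -0.9   2.14  1.32  0.63 -1.51] [0.0001 0.0002 0.0005] 0.0006 0.011046598619355703
12.1833 [ 0.60469203 -0.99754728 -1.02338463]
```

View pics/top1.png

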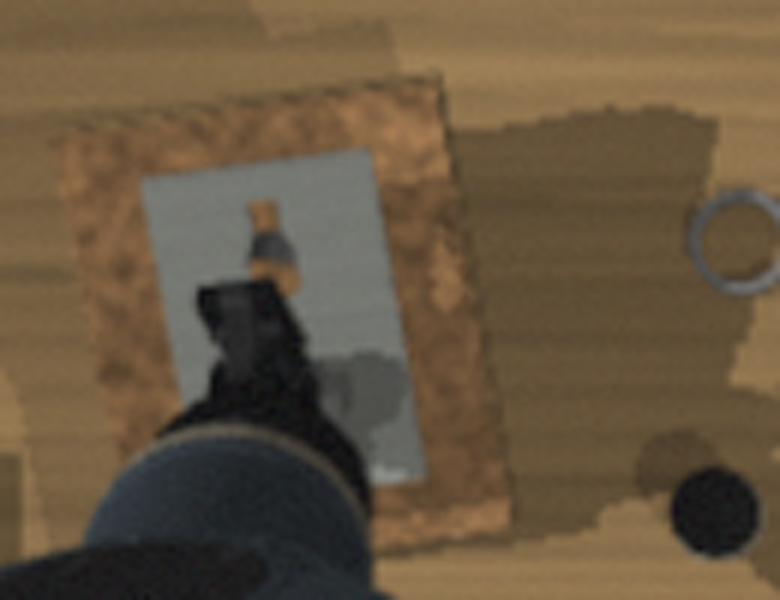

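View pics/scene1.png

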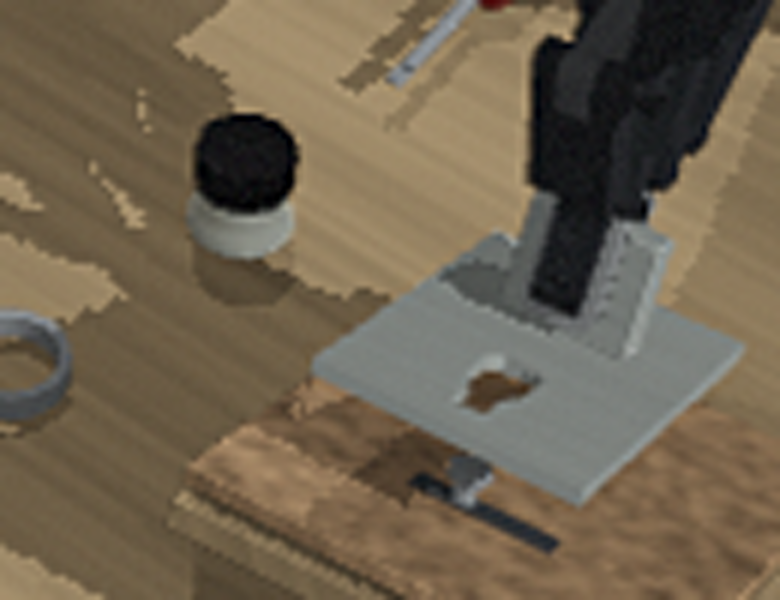

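Run:
```python
from g import *
from scipy.spatial.transform import Rotation as Ro
T1=load("pics/top1.npz");S1=load("pics/scene1.npz")
tl=px([(145,180),(370,148),(427,482)],165,170,6); ti=[0,1,2]
sl=px([(582,489),(313,363),(500,235),(743,347)],315,235,6); si=[0,1,2,3]
def run(cams,prior=1.):
    def f(p):
        R=SR@Ro.from_euler('zx',[p[3],p[4]]).as_matrix(); o=SO+SR@(np.array([-.022,YS,.035])+p[:3])
        e=[proj(c,o+R@pc[i])-l for c,L,I in cams for i,l in zip(I,L)]
        return np.concatenate([np.ravel(e),np.array([p[2]*300,p[3]*20,p[4]*20])*prior])
    r=least_squares(f,np.zeros(5));return r.x.round(4),f(r.x)[:-3].round(1)
for c in ([(T1,tl,ti)],[(S1,sl,si)],[(T1,tl,ti),(S1,sl,si)]): print(*run(c))
# hole expected on top image crop
for q in ((.011,0,.005),(.0475,0,.005)):
    w=SO+SR@(np.array([-.022,YS,.035])+q);u=proj(T1,w);print((u-[165,170])*6)
```

```text
[-0.0017  0.0005  0.0001 -0.0082 -0.0081] [-0.4  0.1  0.4  0.4 -0.  -0.5]
[-0.0012  0.0005 -0.0008 -0.0115  0.0157] [ 0.   0.3 -0.  -0.3 -0.5 -0.   0.5 -0.1]
[-0.0017  0.0005 -0.0009 -0.011   0.0136] [-0.2  0.   0.6  0.3  0.  -0.7  0.1  0.4  0.1 -0.4 -0.4 -0.1  0.5 -0.1]
[279.53805659 294.10882071]
[261.01374286 193.17331597]
```

```bash
cat >> g.py <<'E'
OFF=np.array([.0015,-.0005,0])
def where(p): # hole in slope coords from TCP (nominal orientation)
    return (SR.T@(np.asarray(p)-SO)-BAR-OFF+np.array([.022,0,0]))
E
python3 - <<'E'
from g import *
from plant import *
R=tool(SR,1)
line_to(slope_tcp(0,YS,.016,OFF),R,speed=.06)
f0=np.array(current_ft_force());print(f0.round(2))
r=line_to(slope_tcp(0,YS,-.002,OFF),R,speed=.015,force_limit=4)
print(r,where(current_eef_pos()).round(4),(SR.T@(np.array(current_ft_force())-f0)).round(2),current_t())
for n in("top","scene"):
    s=snapshot(n);np.savez(f"pics/{n}2.npz",**s);im=s["color"].copy()
    a,b=(165,170) if n=="top" else (315,235)
    cv2.imwrite(f"pics/{n}2.png",cv2.resize(im[b:b+100,a:a+130],None,fx=6,fy=6,interpolation=cv2.INTER_CUBIC))
E
```

```text
[ 0.18  0.55 -2.46]
True [-0.0001 -0.0287 -0.0011] [ 2.27 -0.09  5.48] 13.6917
```

View pics/top2.png

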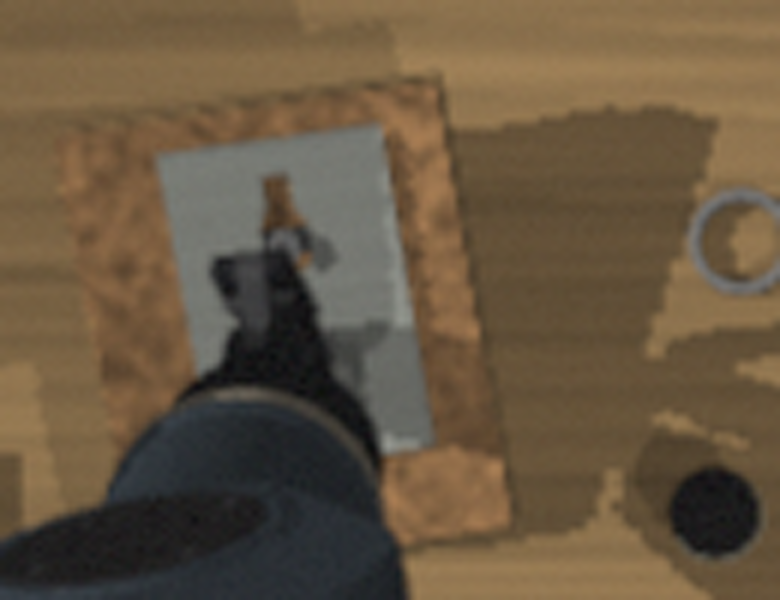

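View pics/scene2.png

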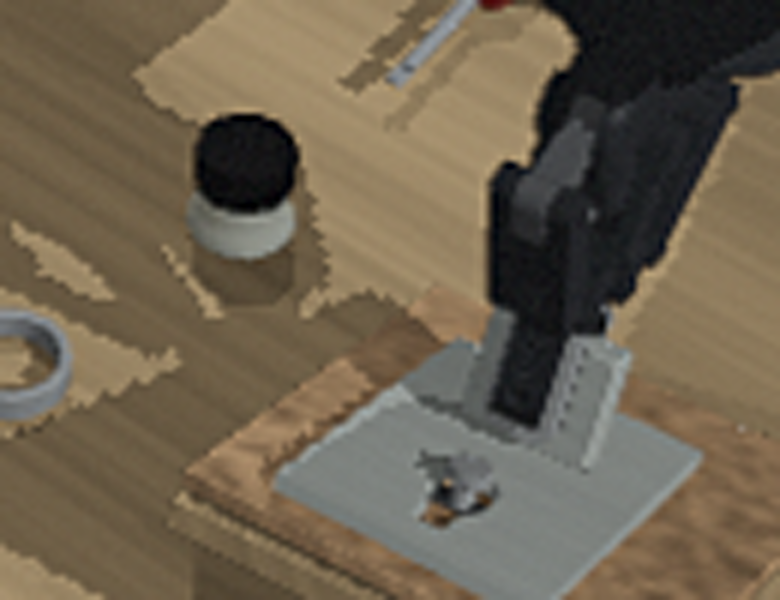

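The plate has dropped over the head: underside reading about -1 mm, and the head shows in the opening at top crop (285,240). I'll ease the pressure and slide down.

Run:
```python
from g import *
from plant import *
R=tool(SR,1)
wait(.15)
w=where(current_eef_pos())
line_to(slope_tcp(w[0],w[1],w[2]+.0007,OFF),R,speed=.01)
F=lambda:(SR.T@np.array(current_ft_force())).round(2)
print(where(current_eef_pos()).round(4),F())
h=w[2]+.0007
r=line_to(slope_tcp(-.0245,w[1],h,OFF),R,speed=.015,force_limit=6)
print(r,where(current_eef_pos()).round(4),F(),np.round(current_wrist_torque(),2),current_t())
for n in("top","scene"):
    s=snapshot(n);np.savez(f"pics/{n}3.npz",**s);im=s["color"].copy()
    a,b=(165,170) if n=="top" else (315,235)
    cv2.imwrite(f"pics/{n}3.png",cv2.resize(im[b:b+100,a:a+130],None,fx=6,fy=6,interpolation=cv2.INTER_CUBIC))
```

```text
[-0.0006 -0.0287 -0.0006] [0.77 0.55 2.25]
True [-0.0223 -0.0287 -0.0006] [1.   0.07 2.95] [0.03 0.14 0.07] 15.625
```

View pics/top3.png

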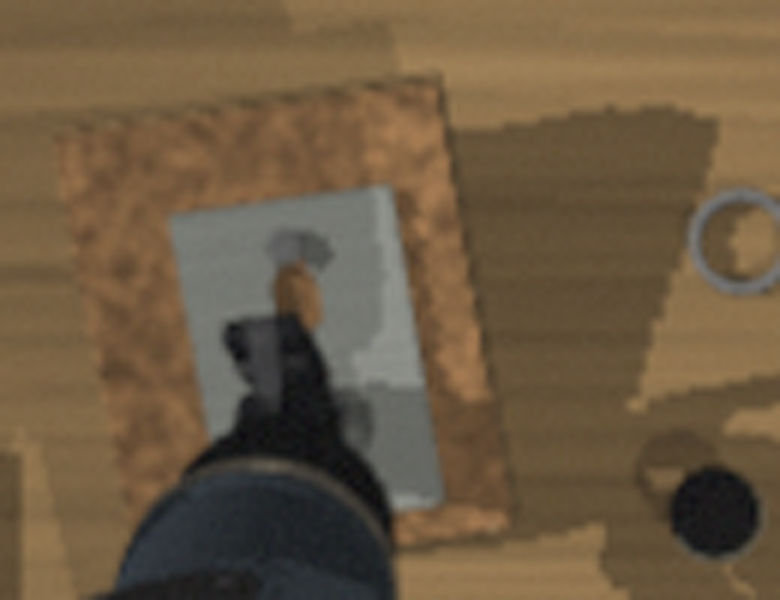

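View pics/scene3.png

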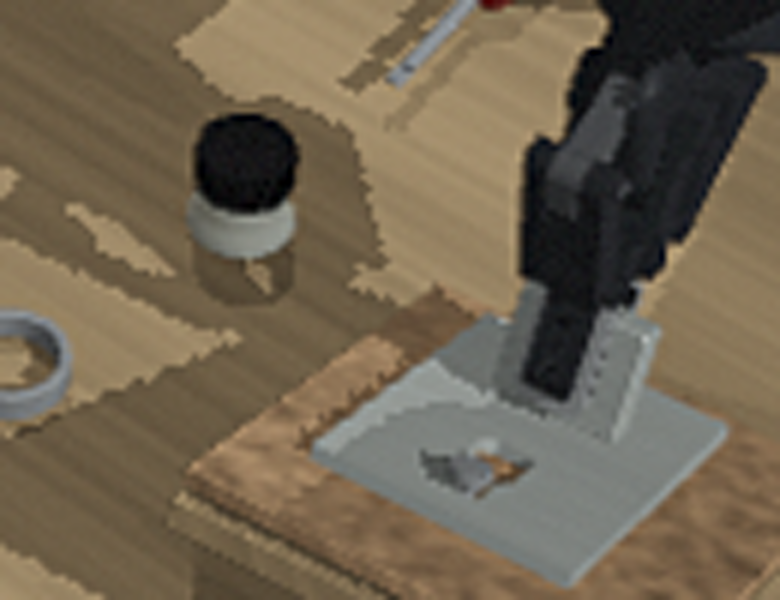

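The slide stopped against the end wall at -22.3 mm, with the head over the slot end (top crop 283,243). Now I'll release, back off and check.

Run:
```python
from g import *
from plant import *
R=tool(SR,1)
let_go();print(current_ft_force(),current_opening())
p=np.array(current_eef_pos());print(line_to(p+SR[:,2]*.12,R,speed=.08))
Q=np.array(current_qpos())
Q[0]+=.5 ; Q[1]-=.15
goto_joints(Q)
print(current_eef_pos(),current_ft_force(),current_t())
for n in("top","scene"):
    s=snapshot(n);np.savez(f"pics/{n}4.npz",**s);im=s["color"].copy()
    a,b=(165,170) if n=="top" else (315,235)
    cv2.imwrite(f"pics/{n}4.png",cv2.resize(im[b:b+100,a:a+130],None,fx=6,fy=6,interpolation=cv2.INTER_CUBIC))
```

```text
[0.32079762 0.04423104 0.29235305] 0.08554772971824834
False
[ 0.53464058 -0.13092561  0.23037725] [-0.64510384  0.36035488  0.06693838] 19.1667
```

View pics/top4.png

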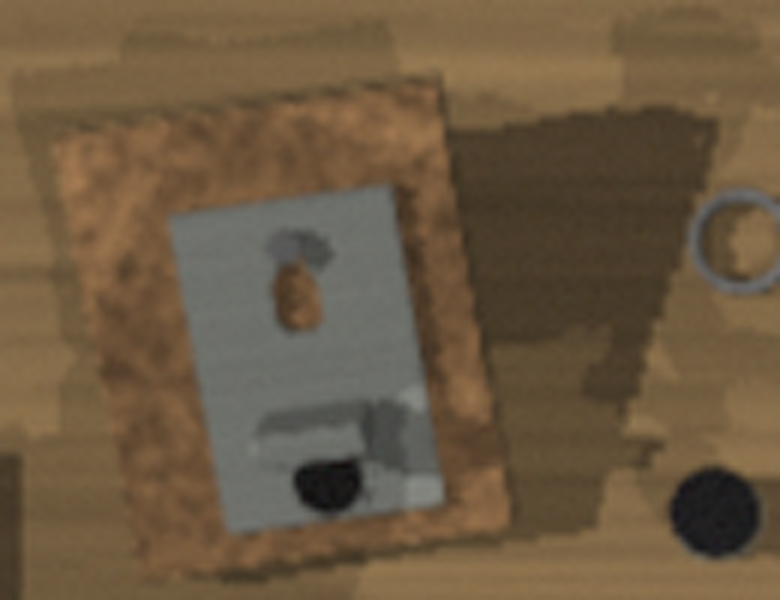

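View pics/scene4.png

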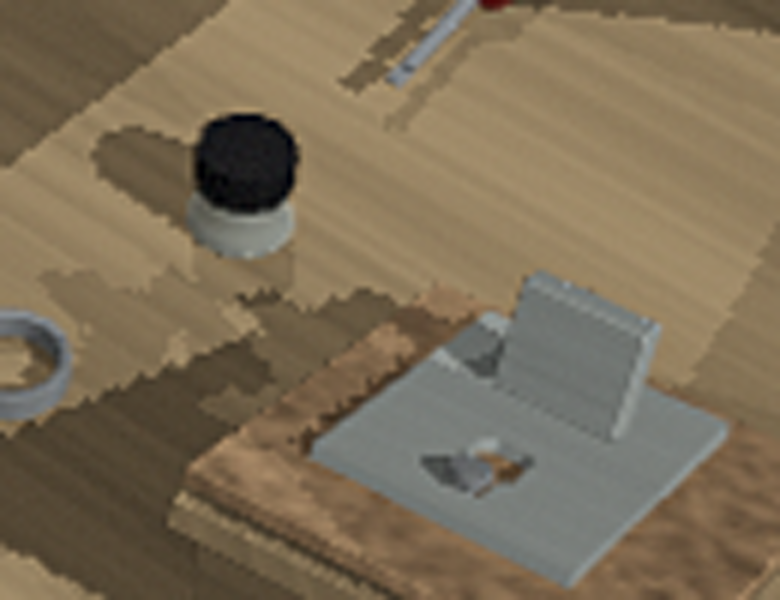

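Run:
```python
from g import *
from scipy.spatial.transform import Rotation as Ro
T1=load("pics/top4.npz");S1=load("pics/scene4.npz")
tl=px([(172,215),(393,184),(443,500),(228,533)],165,170,6)
sl=px([(572,572),(313,450),(492,315),(728,428)],315,235,6)
for cams in ([(T1,tl)],[(S1,sl)],[(T1,tl),(S1,sl)]):
    def f(p):
        R=SR@Ro.from_euler('z',p[3]).as_matrix();o=SO+SR@p[:3]
        return np.concatenate([np.ravel([proj(c,o+R@q)-l for c,L in cams for q,l in zip(pc,L)]),[(p[2])*300]])
    x=least_squares(f,[-.044,YS,0,0]).x; print("slot end",(x[:3]+Ro.from_euler('z',x[3]).as_matrix()@[.044,0,0]).round(4),"yaw",x[3].round(3))
T0=load("pics/top0.npz")
# plate normal from depth
a,b=165,170;pts=[]
for x in range(200,420,10):
    for y in range(220,400,10):
        u,v=a+x/6,b+y/6; w=SR.T@(pt(T1,u,v)-SO)
        if abs(w[2]-.005)<.004: pts.append(w)
P=np.array(pts);A=np.c_[P[:,:2],np.ones(len(P))];print("plane",np.linalg.lstsq(A,P[:,2],rcond=None)[0].round(4),len(P))
d=np.abs(T1["color"].astype(int)-T0["color"]).sum(2);cv2.imwrite("pics/full4.png",T1["color"])
from plant import *
finish_job();print(current_t())
```

```text
slot end [ 0.0004 -0.0293 -0.0002] yaw -0.009
slot end [ 0.001  -0.0287 -0.001 ] yaw -0.006
slot end [ 0.0001 -0.029  -0.0014] yaw -0.007
plane [0.0002 0.0104 0.0055] 370
the job is handed in; nothing more can be done
the job is handed in; nothing more can be done
```

View pics/full4.png

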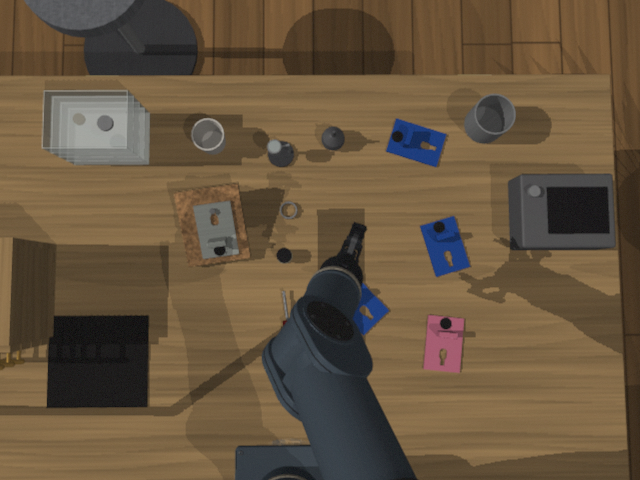

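The aluminium plate is mounted on the slope and released, and the job was handed in with about 19 s on the robot's clock. I gripped it by its thumb bar and lowered the opening over the stud, found by camera at slope y of about -29 mm. Then I slid it down until it stopped against the slot's end wall at -22.3 mm. The wrist force readings showed about 6 N at most.

**Final checks:**
- **Position:** in the camera fits, the slot end is within 1 mm of the stud's cross line and no more than 1 mm from the measured stud in y. Its height is 0 to -1.4 mm relative to the face.
- **Angles:** yaw is about -0.007 rad, and the depth data show a tilt of about 0.01 rad.
- **Surroundings:** the gripper is open and clear of the plate. In the last top view the other things look unmoved. The arm hides most of the screwdriver there, but its tip is in place.

No check failed. The two cameras differed by 2 to 4 mm on where the plate first lay. After the lift the plate also sat about 1.5 mm off the planned position, which I corrected before lowering it.

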